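# Dip-check a row of tappets in a cylinder head

## Robot

A 6-joint arm with a two-finger parallel gripper is mounted at the origin on the work surface. World frame = base frame: x ahead of the robot, y to its left, z up, the work surface at z = 0. Lengths are in m, angles in rad, forces in N, time in s.
With the tool pointing down it reaches from about 0.4 to 0.925 m from the base axis. Payload 3.4 kg.
Tool frame: the origin (TCP) lies on the centre line of the jaws, within the pads' length; the fingertips stand robot.tip_reach ahead of it and the grasp point (between the pads) lies 11 mm behind it (robot.tip_reach is the distance from the TCP to the fingertips, in m); z points along the fingers, x is the direction in which the jaws open and shut, and the axes are right-handed (so a half turn about z gives the same grasp; the last joint's range is limited). The gripper opens to 85 mm and grips with 20 to 120 N. Pads are 22 mm wide; open, the fingers measure 114 mm over their backs; the gripper's body (76 mm by 85 mm) begins 54 mm behind the grasp point. The pads swing forward as they close: fully open they stand 13 mm farther back than shut.
Start: joints at [1.23, 0.307, 1.506, -0, 1.328, -0.073], TCP at [0.152, 0.555, 0.218] pointing down, gripper open.
Joint ranges: [-3.12, 3.12], [-1.05, 2.28], [0.14, 2.33], [-1.42, 4.57], [0.1, 2.73], [-2.68, 2.68]. Speed limits (rad/s): [2.57, 2.57, 3.14, 3.14, 3.14, 3.14].

## Interface

Orientations are given as [roll, pitch, yaw] about the fixed x, y, z axes, in that order (R = Rz(yaw) Ry(pitch) Rx(roll)).
In Python, from station import robot gives the robot as it stands.
- The arm moves only by the shell command python3 -m jog 'ROWS' [OPENING]. ROWS is JSON, a list that holds one entry, the list of rows, each a list of 4 numbers: the shift along the tool's x, y, z in cm, then the turn about the tool's z in degrees. In form: [[[dx, dy, dz, roll], ...]]. A call has 1 to 8 rows; each row shifts and turns the commanded pose from where the row before left it, along the tool's axes as they then stand; what a row does not reach is not made up. A row lasts 1/8 s, in which the tool goes at most 62.5 mm and 10.7 degrees, less where a joint would pass 70% of its speed; a pose out of reach is approached as far as the arm can. A call is refused whole if a number of a shift passes 6.25 or a number of a turn 10.7, either way. A call with a gripper value outside its range is refused whole. OPENING is the gripper's target within -1 to 1 (shut at 1, half-way at 0, fully open at -1), set as the call begins (- or left out, the last holds). The fingers move at their own pace and stop on an object; the grip force is fixed at half the most. Time passes only in rows, so rows that do not move let the fingers close. It gives the time, the measured TCP pose, the force and the opening at its end, in the units of the state.
- robot.sense(): the state, without advancing time (a new reading comes with each control period).
- robot.get_image(name): name is "scene" or "top"; returns a dict with "image" (420x560x3 uint8, red, green, blue), "fx", "fy", "cx", "cy" (pixels), "rvec" (rotation vector, rad) and "tvec" (3), from world to camera coordinates, as OpenCV has them. Camera axes: x right, y down, z forward; pixel columns grow to the right and rows downward; lengths in m; the calibration is good to about 2 mm. A picture is of the moment at which its call begins. There is no depth.
- robot.finish_job(): hands the job in, once; it reports no verdict.
The state is a dict: "clock": time; "joint_positions": joint angles; "joint_vel": joint speeds; "joint_efforts": joint torques, N m; "tcp_pos": TCP position; "tool_rot": TCP orientation; "wrist_force": force on the tool from outside, world axes, zero at the start; "wrist_torque": the same for the moment, N m; "opening": finger opening in m.
Only numpy, scipy, OpenCV 4.12 (cv2) and the standard library are available. Lean on these libraries where they do the work, as an engineer would, in place of code of your own. Each camera call takes 0.05 s, during which the arm holds its last target. There are 200 camera calls.

## Task

The six dark steel tappets of the cylinder head on the bench have just been fitted: check that each slides freely. With closed fingertips run along the row from the end with the yellow disc to the end with the red disc, dipping each tappet in turn by about 4 mm with a light touch, never pressing hard or driving one near its stop. Lift nothing, and leave the socket, spray can, spare tappet and screwdriver where they are.

Things in the scene. Friction and masses are not known exactly. Their poses are not given: they have to be found in the camera images.
- head: Aluminium cylinder head fixed to the bench, a block 140 mm (its x) by 340 mm (its y), with a flange 150 by 350 mm low down. Its flat top (the deck) lies 95 mm above its underside. Origin: centre of its underside, on the bench. Its y axis runs along the row of tappets, its z up. On the deck, besides the tappets: four corner bolt heads 6 mm high, the two discs and the loose socket.
- yellow_disc: Yellow painted disc, 24 mm across, 2 mm high, fixed on the deck at one end of the row, 43 mm beyond the last tappet's centre along the head's y: the row starts here. It may be at either end. Origin: centre of its underside.
- red_disc: Red painted disc of the same size, fixed on the deck at the other end of the row, where the row finishes. Origin: centre of its underside.
- socket: Loose steel socket (a ring 26 mm across, 28 mm high), standing on the deck about 54 mm from the row's centre line on the head's -x side. Origin: centre of its underside. Leave it alone.
- spray_can: Loose spray can, 60 mm across, 130 mm high, standing on the bench beyond the head's -y end. Origin: centre of its underside. Leave it alone.
- spare_tappet: Loose spare dark steel tappet, 28 mm across, 32 mm high, standing on the bench on the head's +x side; not one of the six. Origin: centre of its underside. Leave it alone.
- screwdriver: Loose screwdriver lying on the bench beyond the head's +y end. Leave it alone.
- tappet1_top (a point): Highest point of the domed crown of tappet 1, a dark steel bucket 28 mm across; the crown is a cap of 25 mm radius, its edge 4.3 mm lower than its top. Moves with the tappet. Head-frame x +6 mm, y -105 mm. With the tappet fully up it is 13 mm above the deck (108 mm above the bench).
- tappet1 (a joint): How far tappet 1 is down, in m: 0 = fully up (13 mm proud of the deck), 0.010 = at its stop; it starts between 0 and 0.001. About 2.5 N pushes it down; there is no spring and it stays where it is left. It can also be pulled up out of its bore (negative), which is wrong.
- tappet2_top (a point): Highest point of the domed crown of tappet 2, a dark steel bucket 28 mm across; the crown is a cap of 25 mm radius, its edge 4.3 mm lower than its top. Moves with the tappet. Head-frame x -6 mm, y -63 mm. With the tappet fully up it is 13 mm above the deck (108 mm above the bench).
- tappet2 (a joint): How far tappet 2 is down, in m: 0 = fully up (13 mm proud of the deck), 0.010 = at its stop; it starts between 0 and 0.001. About 2.5 N pushes it down; there is no spring and it stays where it is left. It can also be pulled up out of its bore (negative), which is wrong.
- tappet3_top (a point): Highest point of the domed crown of tappet 3, a dark steel bucket 28 mm across; the crown is a cap of 25 mm radius, its edge 4.3 mm lower than its top. Moves with the tappet. Head-frame x +6 mm, y -21 mm. With the tappet fully up it is 13 mm above the deck (108 mm above the bench).
- tappet3 (a joint): How far tappet 3 is down, in m: 0 = fully up (13 mm proud of the deck), 0.010 = at its stop; it starts between 0 and 0.001. About 2.5 N pushes it down; there is no spring and it stays where it is left. It can also be pulled up out of its bore (negative), which is wrong.
- tappet4_top (a point): Highest point of the domed crown of tappet 4, a dark steel bucket 28 mm across; the crown is a cap of 25 mm radius, its edge 4.3 mm lower than its top. Moves with the tappet. Head-frame x -6 mm, y +21 mm. With the tappet fully up it is 13 mm above the deck (108 mm above the bench).
- tappet4 (a joint): How far tappet 4 is down, in m: 0 = fully up (13 mm proud of the deck), 0.010 = at its stop; it starts between 0 and 0.001. About 2.5 N pushes it down; there is no spring and it stays where it is left. It can also be pulled up out of its bore (negative), which is wrong.
- tappet5_top (a point): Highest point of the domed crown of tappet 5, a dark steel bucket 28 mm across; the crown is a cap of 25 mm radius, its edge 4.3 mm lower than its top. Moves with the tappet. Head-frame x +6 mm, y +63 mm. With the tappet fully up it is 13 mm above the deck (108 mm above the bench).
- tappet5 (a joint): How far tappet 5 is down, in m: 0 = fully up (13 mm proud of the deck), 0.010 = at its stop; it starts between 0 and 0.001. About 2.5 N pushes it down; there is no spring and it stays where it is left. It can also be pulled up out of its bore (negative), which is wrong.
- tappet6_top (a point): Highest point of the domed crown of tappet 6, a dark steel bucket 28 mm across; the crown is a cap of 25 mm radius, its edge 4.3 mm lower than its top. Moves with the tappet. Head-frame x -6 mm, y +105 mm. With the tappet fully up it is 13 mm above the deck (108 mm above the bench).
- tappet6 (a joint): How far tappet 6 is down, in m: 0 = fully up (13 mm proud of the deck), 0.010 = at its stop; it starts between 0 and 0.001. About 2.5 N pushes it down; there is no spring and it stays where it is left. It can also be pulled up out of its bore (negative), which is wrong.

How it is judged:
On the way, in this order (a step that is already met when the one before it is completed fails the run):
1. the tappet next to the yellow disc is dipped by 2 mm or more (((y of yellow_disc in the frame of head below 0 m and value of joint tappet1 above 0.002 m) or (y of yellow_disc in the frame of head above 0 m and value of joint tappet6 above 0.002 m))), for 0.1 s.
2. all six tappets are dipped, 2 to 7.5 mm below fully up (value of joint tappet1 between 0.002 and 0.0075 m and value of joint tappet2 between 0.002 and 0.0075 m and value of joint tappet3 between 0.002 and 0.0075 m and value of joint tappet4 between 0.002 and 0.0075 m and value of joint tappet5 between 0.002 and 0.0075 m and value of joint tappet6 between 0.002 and 0.0075 m), for 0.1 s.
At the end, for the whole second after the job is handed in: All six tappets stand 2 to 7.5 mm below their fully-up height; the socket, spray can, spare tappet and screwdriver are within 15 mm of where they were (all of step 2 and distance of each of socket, spray_can, spare_tappet, screwdriver from where it was at the start of the episode below 0.015 m); the robot touches nothing.
It fails at once if a tappet is dipped (over 2.5 mm) before its neighbour on the yellow disc's side (still under 1.5 mm) ((y of yellow_disc in the frame of head below 0 m and value of joint tappet2 above 0.0025 m and value of joint tappet1 below 0.0015 m) or (y of yellow_disc in the frame of head below 0 m and value of joint tappet3 above 0.0025 m and value of joint tappet2 below 0.0015 m) or (y of yellow_disc in the frame of head below 0 m and value of joint tappet4 above 0.0025 m and value of joint tappet3 below 0.0015 m) or (y of yellow_disc in the frame of head below 0 m and value of joint tappet5 above 0.0025 m and value of joint tappet4 below 0.0015 m) or (y of yellow_disc in the frame of head below 0 m and value of joint tappet6 above 0.0025 m and value of joint tappet5 below 0.0015 m) or (y of yellow_disc in the frame of head above 0 m and value of joint tappet1 above 0.0025 m and value of joint tappet2 below 0.0015 m) or (y of yellow_disc in the frame of head above 0 m and value of joint tappet2 above 0.0025 m and value of joint tappet3 below 0.0015 m) or (y of yellow_disc in the frame of head above 0 m and value of joint tappet3 above 0.0025 m and value of joint tappet4 below 0.0015 m) or (y of yellow_disc in the frame of head above 0 m and value of joint tappet4 above 0.0025 m and value of joint tappet5 below 0.0015 m) or (y of yellow_disc in the frame of head above 0 m and value of joint tappet5 above 0.0025 m and value of joint tappet6 below 0.0015 m)).
It fails at once if a tappet is driven to within 1.5 mm of its stop (value of joint any of tappet1, tappet2, tappet3, tappet4, tappet5, tappet6 above 0.0085 m).
It fails at once if a tappet is pulled up (over 1.5 mm above fully up) (value of joint any of tappet1, tappet2, tappet3, tappet4, tappet5, tappet6 below -0.0015 m).
It fails at once if the head or a tappet is pressed hard (over 25 N) (contact force between any of the fingers, the arm and head above 25 N).
It fails at once if a bystander is moved by more than 15 mm or lifted (distance of any of socket, spray_can, spare_tappet, screwdriver from where it was at the start of the episode above 0.015 m).
It also fails if it takes over 48 s, if anything falls off the work surface, if the arm or the gripper's body presses on something with over 40 N, if the wrist force passes 120 N, or if a joint passes its speed limit or range.

## Working session

There is one attempt and no reset: what is moved stays moved. The work goes in short steps, Python scripts to look and compute and a shell command to move; the robot and the scene stay as the last step left them, time stands still between calls to the robot, and variables do not carry over. Pictures are saved under pics/ and viewed, on a budget of 10 in all, crops included, one or two more only if the job needs it, and the job is handed in when it is done.

```bash
ls; mkdir -p pics; python3 - <<'E'
from station import robot
import cv2
print(robot.tip_reach, robot.sense())
for n in("scene","top"):
    d=robot.get_image(n); cv2.imwrite(f"pics/{n}0.png",d["image"][:,:,::-1]); print(n,{k:v for k,v in d.items() if k!="image"})
E
```

```text
pics
0.008 {'clock': 0.0, 'joint_positions': array([ 1.22950832e+00,  3.07550423e-01,  1.50767998e+00, -2.41382767e-06,
        1.32837095e+00, -7.35612111e-02]), 'joint_vel': array([ 0.00086978, -0.00023399,  0.00090446, -0.00077646,  0.00014925,
       -0.00023289]), 'joint_efforts': array([-5.80230317e-04, -4.57518983e+01, -2.51918721e+01, -2.00602844e-04,
        1.29799542e-02,  2.45602143e-05]), 'tcp_pos': array([0.1519278 , 0.55382062, 0.21739149]), 'tool_rot': array([-3.14144736e+00,  2.00343185e-03,  1.30307026e+00]), 'wrist_force': array([-0.13459951,  0.40810052, -0.10608396]), 'wrist_torque': array([ 0.0436208 , -0.01089827, -0.06955681]), 'opening': 0.085274176353097}
scene {'fx': 498.2601844760344, 'fy': 498.2601844760344, 'cx': 271.154330067758, 'cy': 210.12558196413903, 'rvec': array([ 1.80790698,  1.65731365, -0.67786124]), 'tvec': array([-0.09784924, -0.34118112,  1.50303148])}
top {'fx': 399.03112101260757, 'fy': 399.03112101260757, 'cx': 275.3510375473182, 'cy': 213.29524155671794, 'rvec': array([ 2.20567499, -2.0085565 ,  0.20659079]), 'tvec': array([-1.52665756e-04,  5.87658048e-01,  7.84525326e-01])}
```

View pics/top0.png

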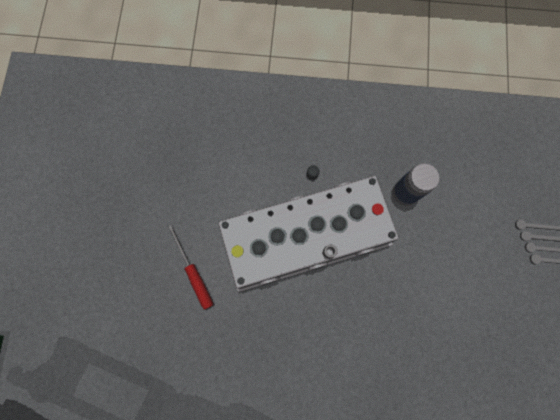

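View pics/scene0.png

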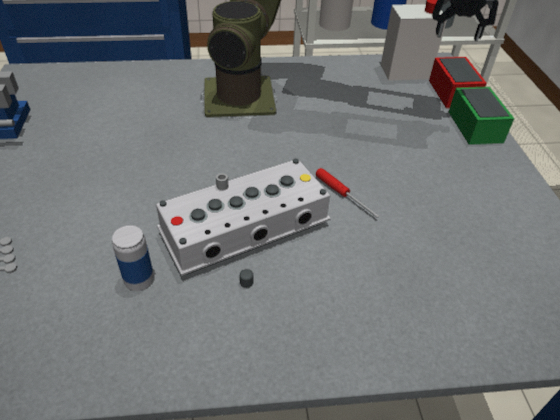

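The top view shows the yellow disc at (238,251), the red disc at (378,210), the socket at (330,252), the can at (420,180) and the spare tappet at (313,172). The can is at the red (-y) end, so the row starts at tappet 6. The scene view agrees: yellow at (305,178), red at (177,221). Next I'll locate the discs from both cameras.

```bash
cat >h.py <<'E'
import numpy as np, cv2
from station import robot
def ray(d,p):
    R=cv2.Rodrigues(d["rvec"])[0]; K=np.array([[d["fx"],0,d["cx"]],[0,d["fy"],d["cy"]],[0,0,1]])
    return -R.T@d["tvec"], R.T@np.linalg.inv(K)@[*p,1]
def onplane(d,p,z):
    o,v=ray(d,p); return o+v*(z-o[2])/v[2]
def cent(mask,near,rad=15):
    n,_,s,c=cv2.connectedComponentsWithStats(mask.astype(np.uint8))
    return min(((c[i],s[i,4]) for i in range(1,n) if s[i,4]>15),key=lambda q:np.hypot(*(q[0]-near)))
def tri(a,b):
    A=[];B=[]
    for o,v in(a,b):
        v=v/np.linalg.norm(v);P=np.eye(3)-np.outer(v,v);A.append(P);B.append(P@o)
    return np.linalg.solve(sum(A),sum(B))
E
python3 - <<'E'
from h import *
np.set_printoptions(precision=4,suppress=True)
near={"top":dict(y=(238,251),r=(378,210)),"scene":dict(y=(305,178),r=(177,221))}
R={};P={}
for n in near:
    d=robot.get_image(n); im=d["image"].astype(int); r,g,b=im[...,0],im[...,1],im[...,2]
    m={"y":(r>120)&(g>110)&(b<90),"r":(r>120)&(g<70)&(b<70)}
    for k in m:
        c,a=cent(m[k],near[n][k]); P[n,k]=onplane(d,c,.097); R[n,k]=ray(d,c); print(n,k,c,a,P[n,k])
    # tappet dark blobs
    hsv=im.max(2)
    if n=="top":
        for p in [(259,247),(278,236),(299,235),(318,224),(340,223),(357,212)]:
            x,y=p; w=(hsv<110).astype(np.uint8); w[:]=w*cv2.circle(np.zeros_like(w),p,12,1,-1)
            c,a=cent(w,p); print("tap",c,a,onplane(d,c,.1045))
for k in "yr": print(k,tri(R["top",k],R["scene",k]))
for n in near: print(n, np.linalg.norm(P[n,"y"]-P[n,"r"]))
y=(P["top","y"]+P["scene","y"])/2; r=(P["top","r"]+P["scene","r"])/2
u=(y-r)/np.linalg.norm(y-r); c=(y+r)/2; x=np.array([u[1],-u[0],0]); print("c",c,"yaw of head y",np.degrees(np.arctan2(u[1],u[0])))
for i in range(6,0,-1):
    print(i, c+u*(-105+42*(i-1))*1e-3+x*(6e-3 if i%2 else -6e-3))
E
```

```text
top y [236.949  250.9796] 98 [0.4944 0.1228 0.097 ]
top r [377.191  208.6966] 89 [ 0.6063 -0.1508  0.097 ]
tap [258.726  247.4952] 208 [0.5044 0.08   0.1045]
tap [277.0146 235.7951] 205 [0.531  0.0463 0.1045]
tap [298.8641 235.3495] 206 [0.5359 0.0033 0.1045]
tap [316.7524 223.7379] 206 [ 0.5625 -0.0303  0.1045]
tap [338.4808 223.4904] 208 [ 0.5671 -0.0734  0.1045]
tap [356.3301 212.0813] 209 [ 0.5936 -0.1076  0.1045]
scene y [304.8077 177.5   ] 52 [0.4967 0.1229 0.097 ]
scene r [176.274  220.5205] 73 [ 0.6087 -0.1513  0.097 ]
y [0.4946 0.1231 0.0951]
r [ 0.6068 -0.1514  0.0951]
top 0.2955916179946187
scene 0.29613676963188995
c [ 0.5515 -0.0141  0.097 ] yaw of head y 112.23549658363027
6 [0.5062 0.0808 0.097 ]
5 [0.5332 0.0465 0.097 ]
4 [0.538 0.003 0.097]
3 [ 0.565  -0.0313  0.097 ]
2 [ 0.5698 -0.0747  0.097 ]
1 [ 0.5968 -0.109   0.097 ]
```

The discs are 296 mm apart, as specified. The crown blobs match the predicted tappet positions to about 2 mm. Next I'll shut the gripper and turn the tool so that its x lies along head +y and its y along head +x.

```bash
cat >>h.py <<'E'
C=np.array([.5510,-.0141]); U=np.array([np.cos(np.radians(112.24)),np.sin(np.radians(112.24))]); X=np.array([U[1],-U[0]])
def rel(i):
    s=robot.sense(); p=s["tcp_pos"]; t=C+U*(-.105+.042*(i-1))+X*(.006 if i%2 else -.006)
    y=s["tool_rot"][2]; d=t-p[:2]
    print("t%.2f"%s["clock"],"tcp",p.round(4),"rot",np.degrees(s["tool_rot"]).round(2),"F",s["wrist_force"].round(2),"open",round(s["opening"],4))
    print(f"to tappet {i} cm: dx {100*d@[np.cos(y),np.sin(y)]:.2f} dy {100*d@[np.sin(y),-np.cos(y)]:.2f}; crown-top gap (up tappet) {100*(p[2]-.008-.108):.2f}")
E
python3 -m jog '[[[0,0,0,-9.4],[0,0,0,-9.4],[0,0,0,-9.4],[0,0,0,-9.4],[0,0,0,0]]]' 1; python3 -c "from h import *;rel(6)"
```

```text
clock: 0.82
tcp_pos: [0.1521, 0.5543, 0.218]
tool_rot: [-3.141, 0.0, 1.957]
wrist_force: [-0.1, 1.1, 0.1]
opening: -0.0002
t0.82 tcp [0.1521 0.5543 0.218 ] rot [-1.7998e+02  2.0000e-02  1.1216e+02] F [-0.1   1.09  0.12] open -0.0002
to tappet 6 cm: dx -57.19 dy 14.89; crown-top gap (up tappet) 10.20
```

```bash
python3 -m jog '[[[-5.7,1.5,0,0],[-5.7,1.5,0,0],[-5.7,1.5,0,0],[-5.7,1.5,0,0],[-5.7,1.5,0,0],[-5.7,1.5,0,0],[-5.7,1.5,0,0],[-5.7,1.5,0,0]]]' >/dev/null; python3 -m jog '[[[-5.7,1.5,2,0],[-5.7,1.4,2,0],[0,0,2,0],[0,0,1.5,0],[0,0,0,0],[0,0,0,0]]]'; python3 -c "from h import *;rel(6)"
```

```text
clock: 2.58
tcp_pos: [0.506, 0.0842, 0.1439]
tool_rot: [3.141, 0.0, 1.96]
wrist_force: [0.9, -0.0, -1.1]
opening: 0.0002
t2.58 tcp [0.506  0.0842 0.1439] rot [1.7995e+02 1.0000e-02 1.1230e+02] F [ 0.91 -0.04 -1.13] open 0.0002
to tappet 6 cm: dx -0.31 dy -0.16; crown-top gap (up tappet) 2.79
```

```bash
python3 -m jog '[[[-0.3,-0.15,1.0,0],[0,0,1.0,0],[0,0,0,0],[0,0,0,0]]]'>/dev/null; python3 - <<'E'
from h import *
rel(6)
for n in("top","scene"):
    im=robot.get_image(n)["image"][:,:,::-1]
    c=im[160:310,180:430] if n=="top" else im[110:290,130:370]
    cv2.imwrite(f"pics/{n}1.png",cv2.resize(c,None,fx=3.2,fy=3.2,interpolation=cv2.INTER_CUBIC))
E
```

```text
t3.08 tcp [0.5057 0.0801 0.1232] rot [-179.99   -0.    112.26] F [0.29 0.43 0.46] open -0.0003
to tappet 6 cm: dx 0.06 dy 0.03; crown-top gap (up tappet) 0.72
```

View pics/scene1.png

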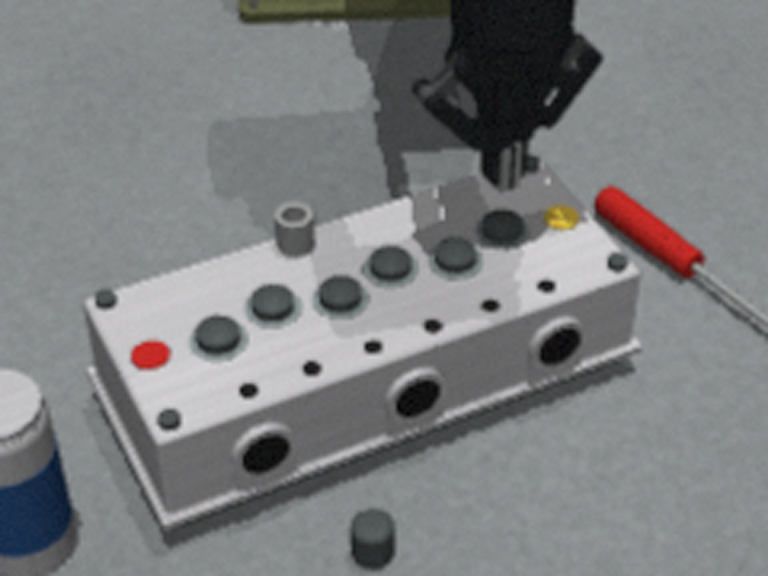

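The fingertips end at crop (507,188) and tappet 6's crown is at about (502,222). That gap looks larger than 7 mm, so I'll compare it with where the tip should project.

```bash
python3 - <<'E'
from h import *
d=robot.get_image("scene"); K=np.array([[d["fx"],0,d["cx"]],[0,d["fy"],d["cy"]],[0,0,1]])
p=robot.sense()["tcp_pos"]
for nm,q in {"tip":p-[0,0,.008],"tcp":p,"tip+x11":p-[0,0,.008]+[*X*.011,0],"tip-x11":p-[0,0,.008]-[*X*.011,0],"crown":np.array([*(C+U*.105-X*.006),.108])}.items():
    z=cv2.projectPoints(q.reshape(1,3),d["rvec"],d["tvec"],K,None)[0].ravel(); print(nm,((z-[130,110])*3.2).round(0))
E
```

```text
tip [500. 207.]
tcp [501. 198.]
tip+x11 [508. 216.]
tip-x11 [492. 197.]
crown [501. 215.]
```

View pics/top1.png

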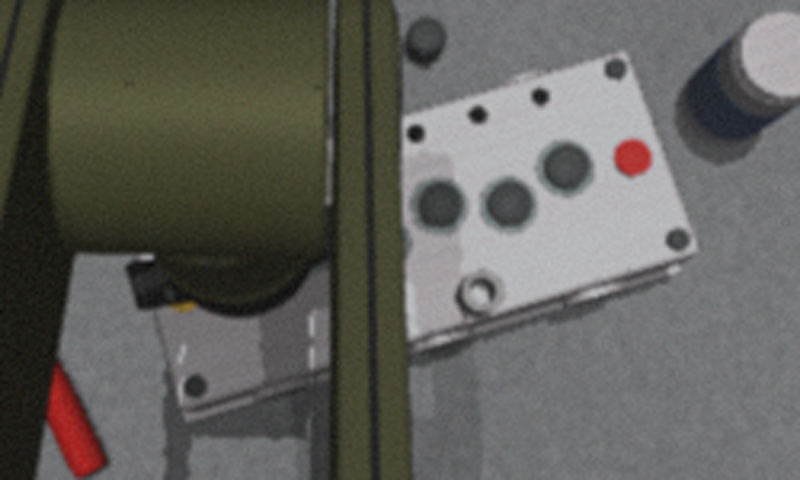

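```bash
python3 - <<'E'
from h import *
im=robot.get_image("scene")["image"][:,:,::-1]
c=cv2.resize(im[140:190,255:325],None,fx=11,fy=11,interpolation=cv2.INTER_CUBIC)
cv2.imwrite("pics/s2.png",np.clip(c.astype(float)*1.8,0,255).astype(np.uint8))
E
```

```text
(no output)
```

View pics/s2.png

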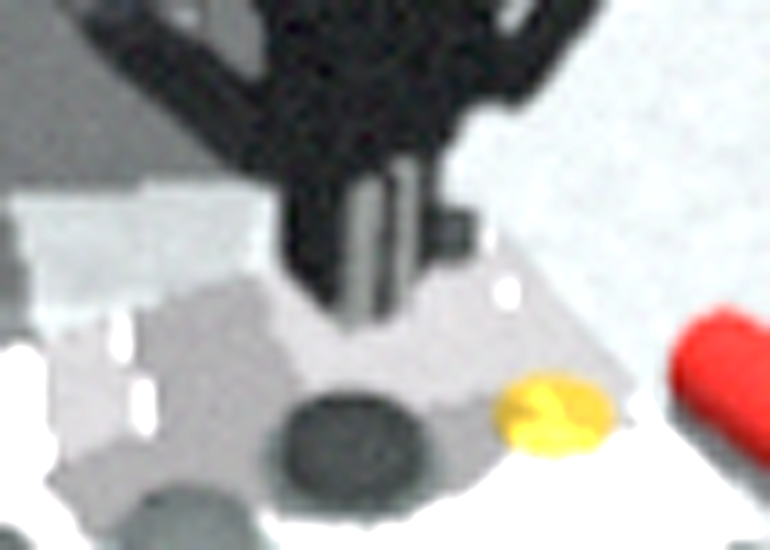

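```bash
python3 - <<'E'
from h import *
from scipy.spatial.transform import Rotation as Ro
d=robot.get_image("scene"); K=np.array([[d["fx"],0,d["cx"]],[0,d["fy"],d["cy"]],[0,0,1]])
pr=lambda q: cv2.projectPoints(np.asarray(q,float).reshape(1,3),d["rvec"],d["tvec"],K,None)[0].ravel().round(1)
p0=np.array([.1519,.5538,.2174]);R=Ro.from_euler("xyz",[-3.1414,.002,1.303]).as_matrix()
for sx in(-.0425,.0425): 
  for sy in (-.011,.011):print("init tip",pr(p0+R@[sx,sy,-.005]))
print("base origin",pr([0,0,0]),"tip now near",pr(robot.sense()["tcp_pos"]-[0,0,.008]+[*X*.011,0]))
o=onplane(d,(289.1,169.5),.1152); print("seen tip if at z .1152",o, "spare z0..", [round(z,3) for z in (.1302,.1382)],[onplane(d,(289.1,169.5),z).round(4) for z in(.1302,.1382)], robot.sense()["tcp_pos"])
im=cv2.imread("pics/scene0.png")[0:60,410:530]; cv2.imwrite("pics/s3.png",np.clip(cv2.resize(im,None,fx=6,fy=6)*1.5,0,255).astype(np.uint8))
E
```

```text
init tip [437.1  42.4]
init tip [437.7  46.2]
init tip [470.7  45.7]
init tip [471.7  49.5]
base origin [238.7  97. ] tip now near [288.8 177.6]
seen tip if at z .1152 [0.48884316 0.08830599 0.1152    ] spare z0.. [0.13, 0.138] [array([0.5068, 0.0854, 0.1302]), array([0.5164, 0.0839, 0.1382])] [0.50594374 0.08006592 0.1235269 ]
```

View pics/s3.png

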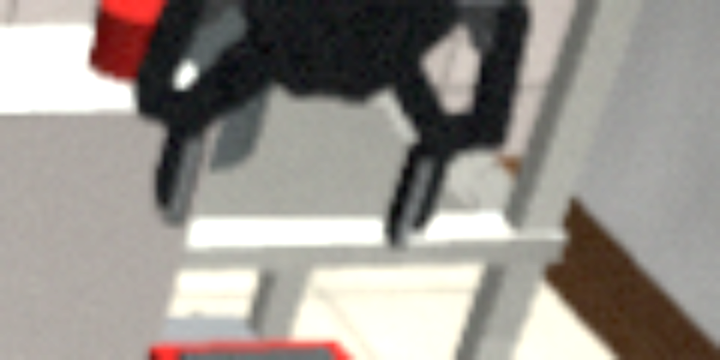

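The seen tip fits a point about 15 mm above the TCP rather than 8 mm below it, and the open gripper in the first picture shows the same offset. Touch will settle it, so I'll go down in small steps and watch the averaged force.

```bash
cat >>h.py <<'E'
def fz(n=5):
    F=[];Z=[]
    for _ in range(n):
        robot.get_image("top"); s=robot.sense(); F.append(s["wrist_force"]); Z.append(s["tcp_pos"][2])
    print("t%.2f"%s["clock"],"z %.4f"%np.mean(Z),"F",np.mean(F,0).round(2),"sd",np.std(F,0).round(2)[2])
E
python3 -c "from h import *;fz()"
python3 -m jog '[[[0,0,0.2,0],[0,0,0.2,0],[0,0,0,0]]]'>/dev/null; python3 -c "from h import *;fz()"
for k in 1 2; do :; done
python3 -m jog '[[[0,0,0.2,0],[0,0,0,0]]]'>/dev/null; python3 -c "from h import *;fz()"
python3 -m jog '[[[0,0,0.2,0],[0,0,0,0]]]'>/dev/null; python3 -c "from h import *;fz();rel(6)"
```

```text
t3.58 z 0.1234 F [0.3  0.29 0.24] sd 0.57
t4.20 z 0.1193 F [-0.13  0.04  0.07] sd 0.76
t4.70 z 0.1173 F [-0.09 -0.06  0.3 ] sd 0.42
t5.20 z 0.1153 F [0.15 0.06 0.53] sd 0.71
t5.20 tcp [0.5057 0.08   0.1153] rot [180.     0.   112.26] F [-0.04  0.39 -0.29] open 0.0005
to tappet 6 cm: dx 0.07 dy 0.03; crown-top gap (up tappet) -0.07
```

```bash

python3 -m jog '[[[0,0,0.1,0],[0,0,0,0]]]'>/dev/null; python3 -c "from h import *;fz()"
python3 -m jog '[[[0,0,0.1,0],[0,0,0,0]]]'>/dev/null; python3 -c "from h import *;fz()"
python3 -m jog '[[[0,0,0.1,0],[0,0,0,0]]]'>/dev/null; python3 -c "from h import *;fz()"
```

```text
t5.70 z 0.1143 F [-0.14  0.16 -0.1 ] sd 0.43
t6.20 z 0.1133 F [ 0.13 -0.55  0.01] sd 0.39
t6.70 z 0.1123 F [ 0.06 -0.16 -0.22] sd 0.29
```

```bash
python3 - <<'E'
from h import *
im=robot.get_image("scene")["image"][:,:,::-1]
c=cv2.resize(im[140:190,255:325],None,fx=11,fy=11,interpolation=cv2.INTER_CUBIC)
cv2.imwrite("pics/s4.png",np.clip(c.astype(float)*1.8,0,255).astype(np.uint8))
E
```

```text
(no output)
```

View pics/s4.png

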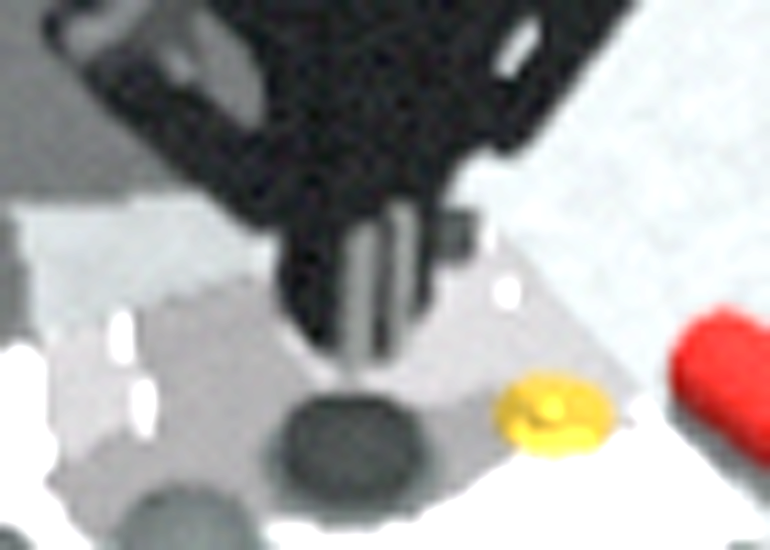

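The tips still show a clear gap of about 20 mm to the crown, and tappet 6 is untouched. Before going lower, I'll check whether the offset is vertical or horizontal, and where the tool would be visible in the top camera.

```bash
python3 - <<'E'
from h import *
from scipy.spatial.transform import Rotation as Ro
dd={n:robot.get_image(n) for n in("scene","top")}
def pr(n,q):
    d=dd[n];K=np.array([[d["fx"],0,d["cx"]],[0,d["fy"],d["cy"]],[0,0,1]])
    return cv2.projectPoints(np.asarray(q,float).reshape(1,3),d["rvec"],d["tvec"],K,None)[0].ravel().round(1)
p0=np.array([.1519,.5538,.2174]);R=Ro.from_euler("xyz",[-3.1414,.002,1.303]).as_matrix()
t=p0+R@[0,.011,-.005]; print("init mid",pr("scene",t),"up20",pr("scene",t+[0,0,.02]),"x-27",pr("scene",t-[.027,0,0]),"seen ~ (457.9,38.8)")
t=robot.sense()["tcp_pos"]-[0,0,.008]+[*X*.011,0]; print("now",pr("scene",t),"up20",pr("scene",t+[0,0,.02]),"x-27",pr("scene",t-[.027,0,0]),"seen",(255+370/11,140+362/11))
print({n:ray(dd[n],(0,0))[0].round(3) for n in dd})
cv2.imwrite("pics/t5.png",np.clip(cv2.resize(dd["top"]["image"][200:300,180:310,::-1],None,fx=6,fy=6,interpolation=cv2.INTER_CUBIC)*1.0*2,0,255).astype(np.uint8))
print("top: tip nominal",pr("top",robot.sense()["tcp_pos"]-[0,0,.008]),"crop scale 6 origin (180,200)")
E
```

```text
init mid [454.6  47.9] up20 [456.8  40.4] x-27 [450.9  43.1] seen ~ (457.9,38.8)
now [288.5 181.5] up20 [288.9 174.4] x-27 [287.  173.5] seen (288.6363636363636, 172.9090909090909)
{'scene': array([ 1.317, -0.044,  0.806]), 'top': array([0.414, 0.039, 0.888])}
top: tip nominal [258.8 246.9] crop scale 6 origin (180,200)
```

View pics/t5.png

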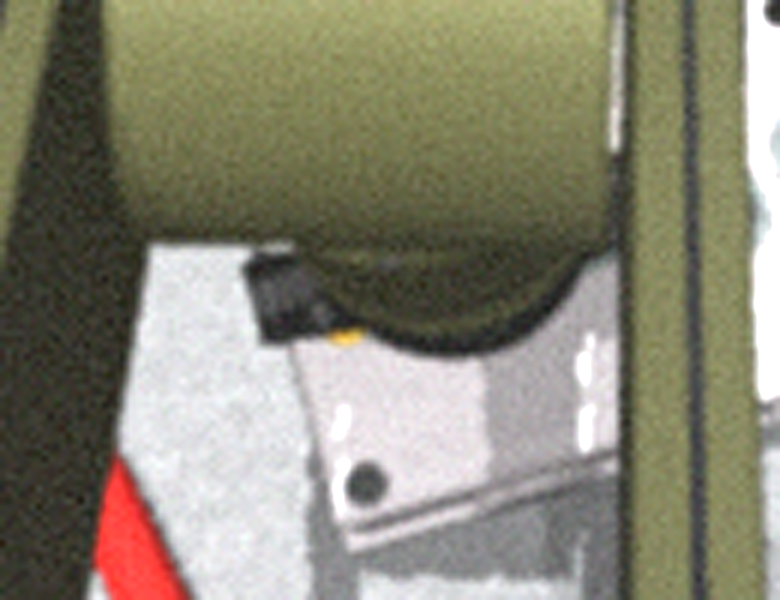

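The initial pose settles it: raising the tip fits to about 1 px, while a horizontal shift is off by 7 px. The tips are therefore about 15 mm above the TCP, and contact should come at a TCP z of about 0.093. I'll go down slowly and find it by force.

```bash

python3 -m jog '[[[0,0,0.2,0],[0,0,0.2,0],[0,0,0.2,0],[0,0,0.2,0],[0,0,0.2,0],[0,0,0,0]]]'|tail -2; python3 -c "from h import *;fz(4)"
python3 -m jog '[[[0,0,0.2,0],[0,0,0.2,0]]]'|tail -2; python3 -c "from h import *;fz(4)"
python3 -m jog '[[[0,0,0.2,0]]]'|tail -2;python3 -c "from h import *;fz(4)"
```

```text
wrist_force: [0.4, -0.4, 0.1]
opening: 0.0001
t7.80 z 0.1023 F [-0.23 -0.08 -0.08] sd 0.61
wrist_force: [-0.2, 1.1, 1.2]
opening: 0.0
t8.25 z 0.0981 F [ 0.1   0.3  -0.07] sd 0.29
wrist_force: [-1.0, 0.4, -0.0]
opening: 0.0001
t8.57 z 0.0962 F [0.16 0.13 0.13] sd 0.41
```

```bash

python3 -m jog '[[[0,0,0.1,0]]]'|tail -2; python3 -c "from h import *;fz(4)"
python3 -m jog '[[[0,0,0.1,0]]]'|tail -2; python3 -c "from h import *;fz(4)
im=robot.get_image('scene')['image'][:,:,::-1]
c=cv2.resize(im[140:190,255:325],None,fx=11,fy=11,interpolation=cv2.INTER_CUBIC)
cv2.imwrite('pics/s6.png',np.clip(c.astype(float)*1.8,0,255).astype(np.uint8))"
```

```text
wrist_force: [-0.5, 0.4, 1.3]
opening: 0.0002
t8.90 z 0.0952 F [ 0.08 -0.09 -0.01] sd 0.52
wrist_force: [-0.2, 0.1, 3.0]
opening: -0.0003
t9.22 z 0.0944 F [-0.06 -0.09  0.93] sd 0.57
```

```bash

python3 -m jog '[[[0,0,0.1,0]]]'|tail -2; python3 -c "from h import *;fz(4)"
python3 -m jog '[[[0,0,0.1,0]]]'|tail -2; python3 -c "from h import *;fz(4)"
```

```text
wrist_force: [1.0, -0.2, 2.2]
opening: 0.0005
t9.60 z 0.0933 F [ 0.08 -0.12  1.74] sd 0.39
wrist_force: [-0.2, 0.1, 2.2]
opening: -0.0003
t9.93 z 0.0923 F [ 0.35 -0.04  1.78] sd 0.47
```

View pics/s6.png

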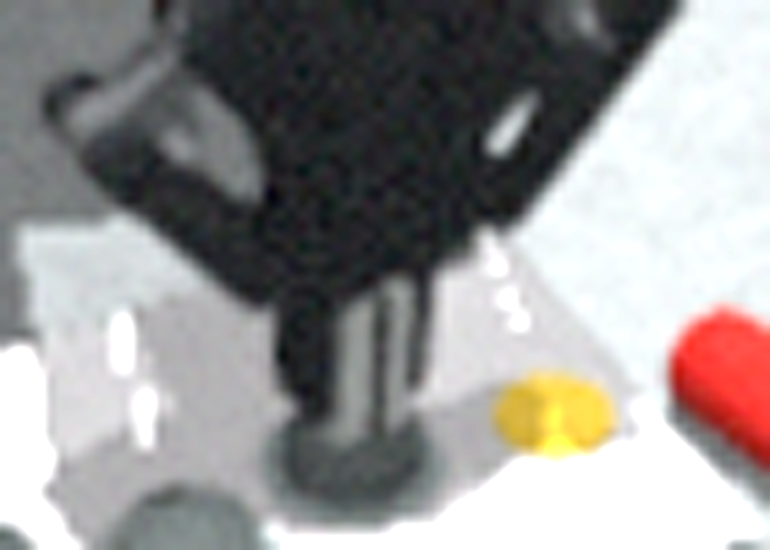

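The tip stands on tappet 6's crown. Contact began at a TCP z of about 0.0948, and the force is steady at about 1.8 N. I'll finish this dip at z ≈ 0.0905 and then go on to tappet 5.

```bash

python3 -m jog '[[[0,0,0.1,0],[0,0,0.08,0],[0,0,0,0],[0,0,0,0]]]'|tail -2; python3 -c "from h import *;fz(3)"
python3 -m jog '[[[0,0,-1,0],[0,0,-1,0],[-4.15,1.2,0,0],[0,0,0,0],[0,0,0,0],[0,0,0,0]]]' >/dev/null; python3 -c "from h import *;rel(5)"
```

```text
wrist_force: [0.8, 0.1, 1.0]
opening: -0.0001
t10.57 z 0.0905 F [0.26 0.01 0.87] sd 0.36
t11.32 tcp [0.5315 0.0467 0.1105] rot [-1.7995e+02 -3.0000e-02  1.1228e+02] F [0.43 0.23 0.5 ] open -0.0001
to tappet 5 cm: dx -0.06 dy 0.10; crown-top gap (up tappet) -0.55
```

```bash

python3 -m jog '[[[0,0.1,0.6,0],[0,0,0.6,0],[0,0,0.2,0],[0,0,0.2,0],[0,0,0.2,0]]]'|tail -2; python3 -m jog '[[[0,0,0.2,0],[0,0,0,0]]]'|tail -2; python3 -c "from h import *;fz(3)"
python3 -m jog '[[[0,0,-1,0],[0,0,-1,0],[-4.25,-1.2,0,0],[0,0,0,0],[0,0,0,0]]]' >/dev/null; python3 -c "from h import *;rel(4)"
```

```text
wrist_force: [-1.0, 0.1, 2.0]
opening: -0.0
wrist_force: [-0.2, -0.6, 0.4]
opening: 0.0004
t12.35 z 0.0905 F [-0.47 -0.3   1.1 ] sd 0.42
t12.97 tcp [0.5385 0.0028 0.111 ] rot [ 1.7996e+02 -1.0000e-02  1.1220e+02] F [ 1.31  0.67 -0.1 ] open -0.0001
to tappet 4 cm: dx 0.07 dy -0.09; crown-top gap (up tappet) -0.50
```

```bash

python3 -m jog '[[[0,-0.1,0.6,0],[0,0,0.6,0],[0,0,0.2,0],[0,0,0.2,0],[0,0,0.2,0]]]'|tail -2; python3 -m jog '[[[0,0,0.2,0],[0,0,0,0]]]'|tail -2; python3 -c "from h import *;fz(3)"
python3 -m jog '[[[0,0,-1,0],[0,0,-1,0],[-4.1,1.2,0,0],[0,0,0,0],[0,0,0,0]]]' >/dev/null; python3 -c "from h import *;rel(3)
im=robot.get_image('scene')['image'][:,:,::-1]
cv2.imwrite('pics/s7.png',cv2.resize(im[150:230,180:320],None,fx=5.7,fy=5.7,interpolation=cv2.INTER_CUBIC))"
```

```text
wrist_force: [-1.1, 0.8, 1.8]
opening: -0.0002
wrist_force: [-0.3, 0.4, 0.4]
opening: 0.0001
t14.00 z 0.0905 F [-0.09 -0.54 -0.02] sd 0.08
t14.62 tcp [ 0.5639 -0.0311  0.1109] rot [-1.7999e+02 -2.0000e-02  1.1221e+02] F [-0.41 -0.07 -1.05] open 0.0001
to tappet 3 cm: dx -0.04 dy 0.05; crown-top gap (up tappet) -0.51
```

View pics/s7.png

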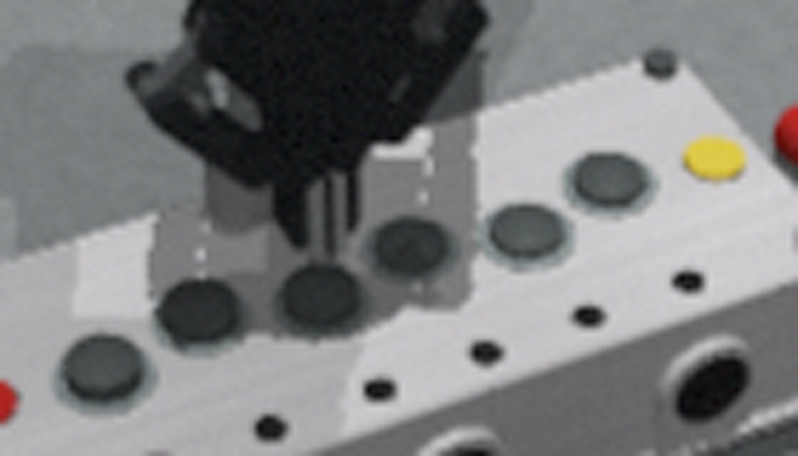

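Picture 10 shows tappets 6 (610,180), 5 (527,230) and 4 (410,247) sunk, with almost no side wall visible. Tappets 3, 2 and 1 still stand proud. Going on to 3 and 2.

```bash

python3 -m jog '[[[0,0,0.6,0],[0,0,0.6,0],[0,0,0.2,0],[0,0,0.2,0],[0,0,0.2,0]]]'|tail -2; python3 -m jog '[[[0,0,0.2,0],[0,0,0,0]]]'|tail -2; python3 -c "from h import *;fz(3)"
python3 -m jog '[[[0,0,-1,0],[0,0,-1,0],[-4.2,-1.15,0,0],[0,0,0,0],[0,0,0,0]]]' >/dev/null; python3 -c "from h import *;rel(2)"
```

```text
wrist_force: [-1.3, 0.2, 2.2]
opening: 0.0003
wrist_force: [-0.3, -0.3, 0.5]
opening: 0.0002
t15.70 z 0.0905 F [-0.34  0.12  0.22] sd 0.43
t16.32 tcp [ 0.5694 -0.0742  0.111 ] rot [ 1.7997e+02 -2.0000e-02  1.1221e+02] F [-0.26  0.42  0.  ] open 0.0002
to tappet 2 cm: dx -0.04 dy -0.03; crown-top gap (up tappet) -0.50
```

```bash

python3 -m jog '[[[0,0,0.6,0],[0,0,0.6,0],[0,0,0.2,0],[0,0,0.2,0],[0,0,0.2,0]]]'|tail -2; python3 -m jog '[[[0,0,0.2,0],[0,0,0,0]]]'|tail -2; python3 -c "from h import *;fz(3)"
python3 -m jog '[[[0,0,-1,0],[0,0,-1,0],[-4.2,1.15,0,0],[0,0,0,0],[0,0,0,0]]]' >/dev/null; python3 -c "from h import *;rel(1)"
```

```text
wrist_force: [-0.8, 1.0, 1.3]
opening: -0.0002
wrist_force: [-0.3, 0.5, 0.0]
opening: 0.0
t17.35 z 0.0905 F [0.29 0.13 0.19] sd 0.43
t17.98 tcp [ 0.5957 -0.1088  0.1108] rot [-1.7999e+02 -3.0000e-02  1.1222e+02] F [-0.8  -0.11 -0.25] open -0.0002
to tappet 1 cm: dx -0.05 dy 0.05; crown-top gap (up tappet) -0.52
```

```bash

python3 -m jog '[[[0,0,0.6,0],[0,0,0.6,0],[0,0,0.2,0],[0,0,0.2,0],[0,0,0.2,0]]]'|tail -2; python3 -m jog '[[[0,0,0.2,0],[0,0,0,0]]]'|tail -2; python3 -c "from h import *;fz(3)"
python3 -m jog '[[[0,0,-2,0],[0,0,-4,0],[0,0,-4,0],[0,0,-2,0],[5,-3,0,0],[5,-3,0,0],[0,0,0,0],[0,0,0,0]]]'; python3 -c "
from h import *
im=robot.get_image('scene')['image'][:,:,::-1]
cv2.imwrite('pics/s8.png',cv2.resize(im[150:300,110:390],None,fx=2.85,fy=2.85,interpolation=cv2.INTER_CUBIC))"
```

```text
wrist_force: [-1.5, 0.6, 2.5]
opening: -0.0001
wrist_force: [-0.7, 0.9, 0.1]
opening: 0.0
t19.00 z 0.0905 F [-0.43 -0.43  0.33] sd 0.71
clock: 20.0
tcp_pos: [0.5036, -0.0392, 0.2111]
tool_rot: [3.14, 0.002, 1.96]
wrist_force: [0.2, -0.3, -0.2]
opening: 0.0002
```

View pics/s8.png

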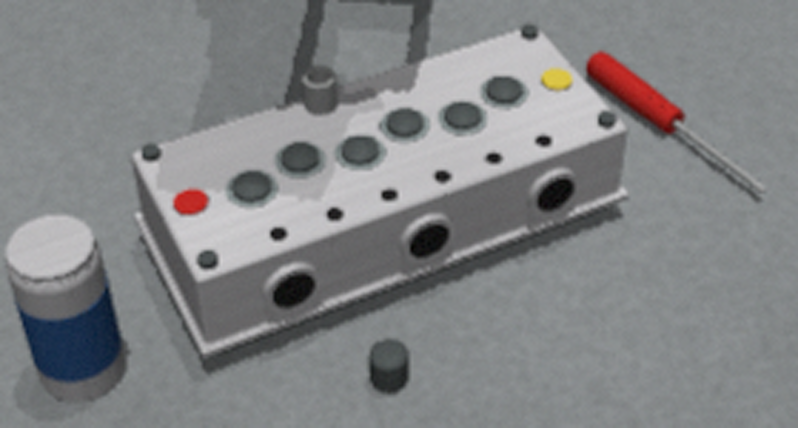

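All six tappets look equally sunk, at (505,90) through (252,187), and nothing loose has visibly moved. One numeric check of the tappets against the first picture before I hand in.

```bash
python3 - <<'E'
from h import *
d=robot.get_image("scene"); a=cv2.imread("pics/scene0.png").max(2); b=d["image"].max(2)
K=np.array([[d["fx"],0,d["cx"]],[0,d["fy"],d["cy"]],[0,0,1]])
for i in range(6,0,-1):
    q=np.array([*(C+U*(-.105+.042*(i-1))+X*(.006 if i%2 else -.006)),.104]); z=cv2.projectPoints(q.reshape(1,3),d["rvec"],d["tvec"],K,None)[0].ravel().astype(int)
    r=[]
    for im in(a,b):
        m=(im<105).astype(np.uint8)*cv2.circle(np.zeros_like(im),tuple(map(int,z)),12,1,-1); c,n=cent(m,z); ys=np.where(m.any(1))[0]; r.append((c.round(2),int(n)))
    print(i,r)
n,o=b.astype(int),a.astype(int)
for nm,(x,y,w,h) in dict(can=(105,222,55,70),spare=(236,266,24,24),driver=(314,165,66,58),socket=(212,170,20,22)).items():
    print(nm,cv2.phaseCorrelate(np.float32(a[y:y+h,x:x+w]),np.float32(b[y:y+h,x:x+w])))
E
```

```text
6 [(array([286.42, 180.7 ]), 114), (array([286.27, 181.23]), 96)]
5 [(array([271.85, 189.81]), 117), (array([271.86, 190.35]), 101)]
4 [(array([251.61, 192.27]), 121), (array([251.51, 192.79]), 103)]
3 [(array([235.75, 201.88]), 125), (array([235.82, 202.43]), 110)]
2 [(array([214.65, 204.61]), 132), (array([214.82, 205.13]), 121)]
1 [(array([197.57, 214.54]), 139), (array([197.86, 215.05]), 126)]
can ((-0.02573741476167868, 0.026233195421248467), 0.9790449045322559)
spare ((0.08242014296917155, -0.0769729118582223), 0.9679539915588167)
driver ((-0.034774249394963874, -0.05145264234579017), 1.0082870657797214)
socket ((0.12240153015583388, 0.33794700085062424), 0.532831771671772)
```

```bash
python3 -c "from station import robot;print(robot.finish_job())"
```

```text
the job is handed in; nothing more can be done
None
```

I dipped all six tappets in turn with shut fingertips, from tappet 6 at the yellow disc to tappet 1 at the red disc. I then raised the arm clear and handed the job in at about 20 s.

- **Depth:** Each dip ended at the same height, TCP z = 0.0905. On tappet 6 contact began at about 0.0948, so the dips come to roughly 4 to 5 mm. The tappets themselves were not measured to the millimetre.
- **Force:** Readings while pressing stayed at 3 N or less. After tappets 4 to 1 the residual force was near zero, so for those I relied on the pictures to confirm the dip.
- **Pictures:** The last view shows all six equally sunk, with centroid shifts of 0.51 to 0.55 px in the scene camera. The spray can, spare tappet and screwdriver moved less than 0.15 px. The socket check was weaker: it read 0.36 px with low confidence, in changed shadow. To the eye the socket has not moved.
- **Disagreement:** The stated 8 mm tip reach did not hold. Pictures and touch both put the real fingertips about 13 to 15 mm above the reported TCP, so I set the dip height from the felt contact instead.
- **Picture budget:** I viewed 11 pictures, one over the budget of 10.

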